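# Restock the bottle carrier and latch its gate

## Robot

A 6-joint arm with a two-finger parallel gripper is mounted at the origin on a cart in front of the work surface, level with it; the furniture and walls round the work are solid. World frame = base frame: x ahead of the robot, y to its left, z up, the work surface at z = 0. Lengths are in m, angles in rad, forces in N, time in s.
With the tool pointing down it reaches from about 0.35 to 0.975 m from the base axis. Payload 4.9 kg.
Tool frame: the origin (TCP) lies midway between the tips of the shut fingers; the grasp point (between the pads) lies 19 mm behind it; z points along the fingers, y is the line along which they close (so a half turn about z gives the same grasp; the last joint's range is limited). The gripper opens to 85 mm and grips with 20 to 120 N. Pads are 22 mm wide; open, the fingers measure 114 mm over their backs; the gripper's body (76 mm by 85 mm) begins 54 mm behind the grasp point. The pads swing forward as they close: fully open they stand 13 mm farther back than shut.
Start: joints at [-1.376, 0.053, 1.613, -0, 1.476, -0.119], TCP at [0.193, -0.594, 0.231] pointing down, gripper open.
Joint ranges: [-3.01, 3.01], [-1.01, 2.22], [0.06, 2.58], [-1.02, 4.17], [0.09, 2.62], [-3.14, 3.14]. Speed limits (rad/s): [2.57, 2.57, 3.14, 3.14, 3.14, 3.14].

## Interface

Orientations are given as a rotation vector (axis times angle).
In Python, from cell import * gives the robot as it stands.
- The arm moves only by the shell command python3 -m pendant 'ROWS' [FORCE]. ROWS is JSON, a list of rows, each a list of 3 entries, a list of its own where there are three numbers: the shift along the tool's x, y, z in mm, then the turn about the tool's z in rad, then the closure in counts, from 0 (fully open) to 255 (shut). In form: [[[x, y, z], yaw, grip], ...]. A call has 1 to 20 rows; each row is the pose to reach, as a shift and turn from the pose commanded when the call began, along the tool's axes at that moment; what a row does not reach only later rows make up. A row lasts 1/8 s, in which the tool goes at most 62.5 mm and 10.7 degrees, less where a joint would pass 70% of its speed; a pose out of reach is approached as far as the arm can. A call with a gripper value outside its range is refused whole. The fingers move at their own pace and stop on an object; FORCE is the grip in N (left out, the last holds). Time passes only in rows, so rows that repeat a pose let the fingers close. It gives the time, the measured TCP pose, the force, the opening and the grip force at its end, in the units of the state.
- get_state(): the state, without advancing time (a new reading comes with each control period).
- grab_frame(name): name is "scene" or "top"; returns the picture (384x512x3 uint8, red, green, blue); there is no depth.
- get_calibration(name): a dict with "fovy" (degrees; the focal length in pixels is half the picture's height over the tangent of half this angle, whatever the lens; pixels are square), "cx", "cy" (the principal point, pixels), "world_from_camera" (4x4, takes a point from camera to world coordinates). Camera axes: x right, y up, looking along -z (the intrinsics and any distortion apply to the point x, -y, -z); pixel columns grow to the right and rows downward; lengths in m; the calibration is good to about 2 mm. A picture is of the moment at which its call begins. get_calibration takes no time and is no camera call.
- finish_job(): hands the job in; it is judged then, once.
The state is a dict: "time": time; "joint_positions": joint angles; "qd": joint speeds; "joint_torque": joint torques, N m; "tcp_pos": TCP position; "ee_rot": TCP orientation; "wrist_force": force on the tool from outside, world axes, zero at the start; "torque": the same for the moment, N m; "opening": finger opening in m; "grasp_force": force on a finger pad.
Only numpy, scipy, OpenCV 4.12 (cv2) and the standard library are available. Lean on these libraries where they do the work, as an engineer would, in place of code of your own. Each camera call takes 0.05 s, during which the arm holds its last target. There are 200 camera calls.

## Task

One of the three cells of the bottle carrier is empty: stand the spare bottle of the same kind (from the bench) upright in it. Then push the carrier's gate shut, without slamming it, until its sprung latch has ridden over the strike and snapped in. Leave the bottles already in the carrier in their cells, do not knock over the spare, and leave the dropper bottle, the lidded cups and the timers alone.

Things in the scene. Friction and masses are not known exactly. Their poses are not given: they have to be found in the camera images.
- carrier: grey metal bottle carrier fixed to the bench, 62 mm deep (x), 190 mm wide (y), three cells in a row along y; origin: centre of its underside; x points from its open front (gate side) to its back wall, y left, z up. Floor 6 mm thick; back wall, ends and dividers 32 mm high; at the front a hinge post (left, 78 mm high) and a strike post (right, 68 mm, standing 8 mm in front of the shut gate)
- cell_1 (a point): centre of the floor of the left (+y) cell, 6 mm above the bench; the cell is 48 mm square, its front closed only by the gate. The axes are those of the carrier
- cell_2 (a point): centre of the floor of the middle cell, as cell_1
- cell_3 (a point): centre of the floor of the right (-y) cell, as cell_1
- stock_1: stands in one of the cells; clear glass bottle with a white screw cap: body 38 mm diameter and 66 mm tall, cap 26 mm diameter on top of it, 82 mm in all, about 190 g; origin at the centre of its underside, z up its axis
- stock_2: stands in another cell, same as stock_1
- spare_bottle: stands upright on the open bench, same kind as stock_1; clear glass bottle with a white screw cap: body 38 mm diameter and 66 mm tall, cap 26 mm diameter on top of it, 82 mm in all, about 190 g; origin at the centre of its underside, z up its axis
- gate (a joint): angle of the gate in rad: 0 shut across the front of the carrier, growing as its free end swings out towards the robot (clockwise seen from above when opening); starts at 1.1 to 1.5; stops at -0.012 and 1.6. Light hinge with slight friction, stays where it is left. The bevel meets the strike at about 0.067
- gate_hinge (a point): point on the upright hinge axis, at the left (+y) end of the carrier's front, 43 mm above the bench. The gate is a metal frame with a clear pane, 10 mm thick, from 9 to 76 mm above the bench, reaching 174 mm from the hinge axis; shut it lies along the carrier's -y from here. The axes turn with the gate: its -y runs along the gate to the free end, its -x points out of the outer face (to be pushed)
- gate_push (a point): middle of the steel push plate (34 mm wide, 52 mm tall) on the outer face of the gate, 120 mm from the hinge axis, 43 mm above the bench; axes as gate_hinge. Riding over the strike takes about 6 to 12 N here
- latch_bolt (a joint): position in m of the sprung bolt at the free end of the gate: 0 fully out, up to 0.010 pushed in. It is pushed in by about 6.5 mm as its bevel rides over the strike roller on the right front post and springs back to 0 when the gate reaches about 0, which is the latched state
- dropper_bottle: small brown bottle with a dropper bulb cap, 42 mm diameter, 120 mm tall, standing on the bench, origin at the centre of its underside; not to be used or moved
- sample_cup: lidded sample cup, 60 mm diameter, 56 mm tall, on the bench, the one to the left of the carrier, origin at the centre of its underside; bystander
- timer: wind-up timer with a round dial, 68 mm square, 44 mm tall, the one just behind the carrier, origin at the centre of its underside; bystander

How it is judged:
On the way:
1. the spare bottle stands released in the empty cell while the gate is still open (((horizontal distance between spare_bottle and cell_1 below 0.01 m and z of spare_bottle in the frame of cell_1 below 0.005 m) or (horizontal distance between spare_bottle and cell_2 below 0.01 m and z of spare_bottle in the frame of cell_2 below 0.005 m) or (horizontal distance between spare_bottle and cell_3 below 0.01 m and z of spare_bottle in the frame of cell_3 below 0.005 m)) and angle between spare_bottle's own z axis and vertical below 0.1 rad and contact force between the fingers and spare_bottle below 0.1 N and linear speed of spare_bottle below 0.02 m/s and value of joint gate above 0.3 rad), for 0.2 s.
At the end, for the whole second after the job is handed in: The spare stands upright (0.1 rad), released, at rest on the floor of the empty cell (10 mm of its centre, 5 mm of its floor); both stock bottles stand upright in their cells; the gate is shut (under 0.02 rad), still, its bolt sprung out behind the strike (under 2 mm in) (((horizontal distance between spare_bottle and cell_1 below 0.01 m and z of spare_bottle in the frame of cell_1 below 0.005 m) or (horizontal distance between spare_bottle and cell_2 below 0.01 m and z of spare_bottle in the frame of cell_2 below 0.005 m) or (horizontal distance between spare_bottle and cell_3 below 0.01 m and z of spare_bottle in the frame of cell_3 below 0.005 m)) and angle between each of spare_bottle, stock_1, stock_2's own z axis and vertical below 0.1 rad and contact force between the fingers and spare_bottle below 0.1 N and linear speed of spare_bottle below 0.02 m/s and value of joint gate below 0.02 rad and value of joint latch_bolt below 0.002 m and velocity of joint gate between -0.05 and 0.05 rad/s); the robot touches nothing.
It fails at once if a stocked bottle is taken out of its cell or tipped (moved over 20 mm) (distance of any of stock_1, stock_2 from where it was at the start of the episode above 0.02 m).
It fails at once if the dropper bottle, lidded cup or timer is moved over 20 mm or tipped (distance of any of dropper_bottle, sample_cup, timer from where it was at the start of the episode above 0.02 m or angle between any of dropper_bottle, sample_cup, timer's own z axis and vertical above 0.3 rad).
It fails at once if the spare bottle is knocked over (leans over 1 rad) (angle between spare_bottle's own z axis and vertical above 1 rad).
It fails at once if the gate is slammed (swings shut faster than 3 rad/s) (velocity of joint gate below -3 rad/s).
It also fails if it takes over 51 s, if anything falls off the work surface, if the arm or the gripper's body presses on something with over 40 N, if the wrist force passes 120 N, or if a joint passes its speed limit or range.

## Working session

There is one attempt and no reset: what is moved stays moved. The work goes in short steps, Python scripts to look and compute and a shell command to move; the robot and the scene stay as the last step left them, time stands still between calls to the robot, and variables do not carry over. Pictures are saved under pics/ and viewed, at most 13 in all, crops included, and the job is handed in when it is done.

```bash
mkdir -p pics; ls; python3 - <<'E'
from cell import *
import cv2
for n in("scene","top"):
    im=grab_frame(n); cv2.imwrite(f"pics/{n}0.png",cv2.resize(im[:,:,::-1],(800,600),interpolation=cv2.INTER_CUBIC))
    print(get_calibration(n))
s=get_state();print(s['time'],s['tcp_pos'],s['ee_rot'],s['wrist_force'],s['opening'])
E
```

```text
pics
{'fovy': 54.89925809251751, 'cx': 251.8325218083714, 'cy': 202.60017234255508, 'world_from_camera': array([[-0.90161419,  0.34247876, -0.26419717,  0.2945925 ],
       [-0.4325006 , -0.70545195,  0.56149869,  0.64855002],
       [ 0.00592297,  0.62052062,  0.78416776,  0.89807419],
       [ 0.        ,  0.        ,  0.        ,  1.        ]])}
{'fovy': 47.67946442377839, 'cx': 251.8580013096885, 'cy': 192.39356975240725, 'world_from_camera': array([[ 0.0198614 ,  0.9828407 , -0.18338397,  0.36824536],
       [-0.99977908,  0.02078579,  0.0031197 ,  0.0269797 ],
       [ 0.00687794,  0.18328149,  0.98303641,  1.26698884],
       [ 0.        ,  0.        ,  0.        ,  1.        ]])}
0.1 [ 0.19280855 -0.59393823  0.23021542] [-3.10119279e+00 -4.90638232e-01  1.06194143e-04] [-0.68476887  0.37125513 -0.36725073] 0.08570217442703157
```

View pics/scene0.png

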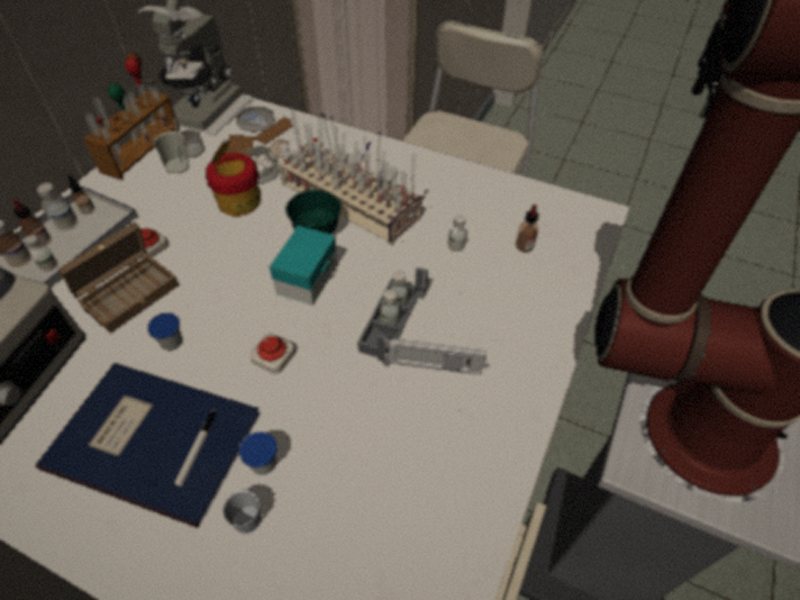

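View pics/top0.png

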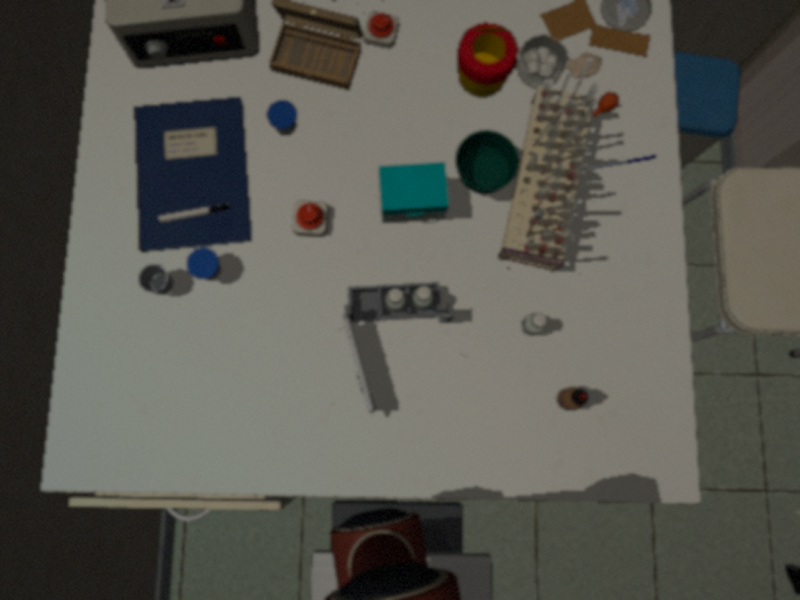

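Top view (800×600): the left cell (370,300) is empty. The stock caps are at (397,296) and (424,294), the spare at (535,322), and the gate is open from (357,318) to (385,412). I'll take a closer crop of each view next.

```bash
cat > h.py <<'E'
from cell import *
import cv2, numpy as np
def ray(n,u,v):
    c=get_calibration(n); f=192/np.tan(np.radians(c['fovy']/2)); T=np.array(c['world_from_camera'])
    d=T[:3,:3]@np.array([(u-c['cx'])/f,-(v-c['cy'])/f,-1]); return T[:3,3],d
def onz(n,u,v,z):
    o,d=ray(n,u,v); return o+d*(z-o[2])/d[2]
def tri(p,q):
    a,d=ray("top",*p); b,e=ray("scene",*q); A=np.c_[d,-e]; t=np.linalg.lstsq(A,b-a,rcond=None)[0]
    P,Q=a+d*t[0],b+e*t[1]; return (P+Q)/2,np.linalg.norm(P-Q)
def crop(n,x0,y0,w,h,s,fn):
    im=grab_frame(n)[y0:y0+h,x0:x0+w,::-1]
    cv2.imwrite(fn,cv2.resize(cv2.convertScaleAbs(im,alpha=1.4),None,fx=s,fy=s,interpolation=cv2.INTER_CUBIC))
E
python3 - <<'E'
from h import *
crop("top",210,170,190,100,4,"pics/t1.png"); crop("scene",220,125,130,120,5,"pics/s1.png")
E
```

```text
(no output)
```

View pics/t1.png

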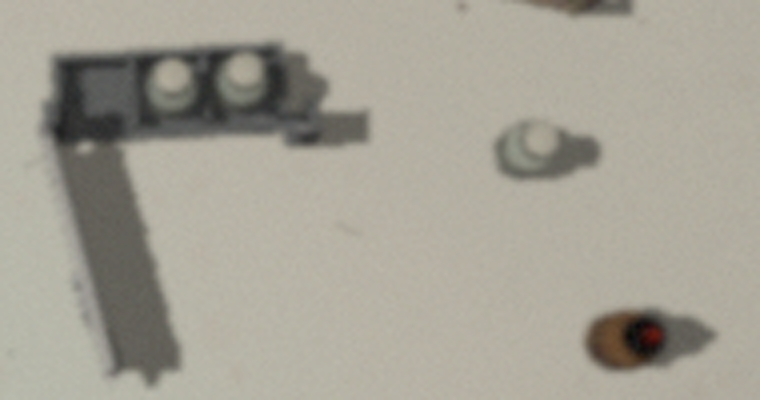

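View pics/s1.png

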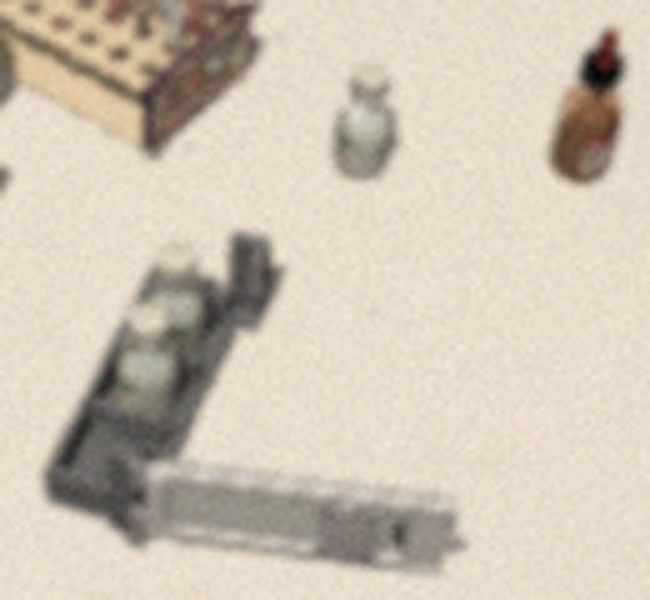

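The top crop shows the stock caps at (173,73) and (246,71), the spare cap at (541,138), the back wall corners at (56,58) and (280,46), and the gate from (55,140) to (115,372). The scene crop shows the spare cap at (370,78).

```bash
python3 - <<'E'
from h import *
np.set_printoptions(precision=4,suppress=True)
t=lambda x,y:(210+x/4,170+y/4); s=lambda x,y:(220+x/5,125+y/5)
for nm,p,q in(("A",(173,73),(148,318)),("B",(246,71),(180,255)),("spare",(541,138),(370,78))):
    print(nm,onz("top",*t(*p),.082),onz("scene",*s(*q),.082),tri(t(*p),s(*q)))
print("backL",onz("top",*t(56,58),.032),"backR",onz("top",*t(280,46),.032))
print("cell1 floor",onz("top",*t(108,92),.006))
print("gate top hinge/end",onz("top",*t(55,140),.076),onz("top",*t(113,372),.076))
print("dropper",onz("top",*t(650,336),.12))
im=grab_frame("top").astype(int)
E
```

```text
A [0.6011 0.0196 0.082 ] [0.5978 0.0203 0.082 ] (array([0.5999, 0.0192, 0.0805]), np.float64(0.003016019921017038))
B [ 0.6036 -0.0311  0.082 ] [ 0.6022 -0.0325  0.082 ] (array([ 0.6024, -0.0312,  0.0835]), np.float64(0.0016906628075333272))
spare [ 0.5607 -0.2355  0.082 ] [ 0.5574 -0.2273  0.082 ] (array([ 0.5615, -0.2379,  0.0721]), np.float64(0.0017515396642066323))
backL [0.6202 0.1043 0.032 ] backR [ 0.6326 -0.0581  0.032 ]
cell1 floor [0.6007 0.0668 0.006 ]
gate top hinge/end [0.5532 0.1004 0.076 ] [0.3953 0.0562 0.076 ]
dropper [ 0.4247 -0.2961  0.12  ]
```

```bash
python3 -m pendant '[[[30,-15,0],-0.1,0],[[80,-40,5],-0.25,0],[[135,-67,10],-0.4,0],[[190,-94,15],-0.55,0],[[245,-121,20],-0.7,0],[[300,-148,25],-0.85,0],[[350,-173,30],-1.0,0],[[395,-196,30],-1.12,0],[[430,-213,30],-1.22,0],[[450,-223,30],-1.28,0],[[460,-228,30],-1.32,0],[[460,-228,30],-1.32,0]]' 40
python3 - <<'E'
from h import *
crop("top",210,170,190,100,4,"pics/t2.png"); crop("scene",220,105,130,120,5,"pics/s2.png")
s=get_state();print(s['time'],s['tcp_pos'],s['ee_rot'],s['wrist_force'],s['joint_positions'])
E
```

```text
time: 1.75
tcp_pos: [0.5599, -0.2359, 0.2012]
ee_rot: [-2.151, -2.29, 0.001]
wrist_force: [-0.5, 0.3, -0.3]
opening: 0.0853
grasp_force: 0.0
1.85 [ 0.55946813 -0.23646559  0.20120851] [-2.15215237e+00 -2.28841962e+00  7.79165483e-04] [-0.09866669 -0.54217109 -0.04185383] [-5.22149330e-01  3.15747669e-02  1.68533652e+00 -4.51560477e-04
  1.42494743e+00 -5.83438127e-01]
```

View pics/s2.png

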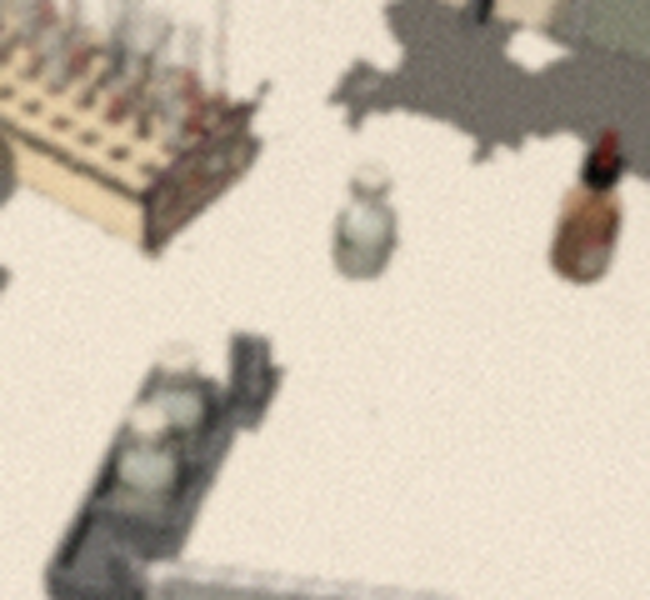

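Scene crop: the spare cap is at (372,172), its base ellipse is centred near (363,260), and the shadow of the gripper lies behind it. I'll cross-check the spare's position and the cell with masks.

```bash
python3 - <<'E'
from h import *
np.set_printoptions(precision=4,suppress=True)
print("cap scene",onz("scene",220+372/5,105+171/5,.082),"base",onz("scene",220+363/5,105+258/5,0))
print("top base",onz("top",210+527/4,170+153/4,0))
def proj(n,P):
    c=get_calibration(n); f=192/np.tan(np.radians(c['fovy']/2)); T=np.array(c['world_from_camera'])
    p=T[:3,:3].T@(np.array(P)-T[:3,3]); return c['cx']+f*p[0]/-p[2], c['cy']-f*p[1]/-p[2]
for h in(0,.066): print("proj body",[np.round(proj(n,(.56,-.233,h)),1) for n in("top","scene")])
# dark mask of carrier, rectangle
im=cv2.cvtColor(grab_frame("top"),cv2.COLOR_RGB2GRAY)
sub=im[178:208,220:292]; print(sub[::2,::3])
print(im[190:196,220:300].mean(0).round().astype(int))
E
```

```text
cap scene [ 0.5587 -0.2341  0.082 ] base [ 0.5583 -0.2377  0.    ]
top base [ 0.5626 -0.2432  0.    ]
proj body [array([338.3, 209.1]), array([291.6, 157.3])]
proj body [array([343.1, 205.6]), array([293.4, 143. ])]
[[153 152 153 152 152 152 151 153 151 151 152 152 151 152 150 153 149 151
  150 148 148 151 149 149]
 [153 155 152 153 151 154 151 150 149 150 148 148 148 141 138 136 134 135
  133 117 128 150 149 149]
 [154 146 142 136 136 136 135 125 117 112 110 109 102  91  82  78  81  94
   75  64 100 135 141 150]
 [153 111  86  81  77  79  75  69  59  52  72  90  55  59  48  45 109 129
   97  59  79  87 109 149]
 [151 101  45  40  51  52  56  64  49  52 122 135 103  73  50  76 137 139
  123  52  59  81 101 149]
 [152 101  48  49  75  78  77  80  54  75 140 141 125  58  50  94 140 143
  122  50  47  82  89 123]
 [153 102  47  52  79  78  80  80  56  93 140 143 119  60  45 102 119 134
  106  53  47  81  83  87]
 [154 109  45  47  76  79  79  77  57  93 116 122  94  61  43  94 105  98
   92  49  49  83  84  85]
 [145  97  44  44  75  79  78  78  57  83 109  95  96  50  46  71 106 103
  
[... 257 characters left out ...]
 67  63  48  67  73  74  69  61  59  75  78
   80  78  71  74  73  81]
 [114  54  33  47  45  42  44  64  72  74  75  81  82  81  80  85  85  84
   83  84  94  83  85  72]
 [131  79  40  50  60  50  56  82  97 104 107 108 115 115 123 136 136 135
  135 135 121  77  52  64]
 [144 101  68  97 116  77  89 129 144 149 150 151 152 152 152 151 153 152
  151 153 140 106  97 107]]
[148 139 124 101  79  59  45  43  43  47  58  69  76  79  79  80  80  80
  79  79  79  78  76  69  58  54  67  87 103 114 119 120 119 117 113 107
 100  89  74  56  44  42  44  50  66  86  99 104 106 108 109 106 102  96
  88  74  59  48  42  45  52  62  73  82  82  82  80  80  82  86  96 115
 135 146 150 150 150 150 150 150]
```

View pics/t2.png

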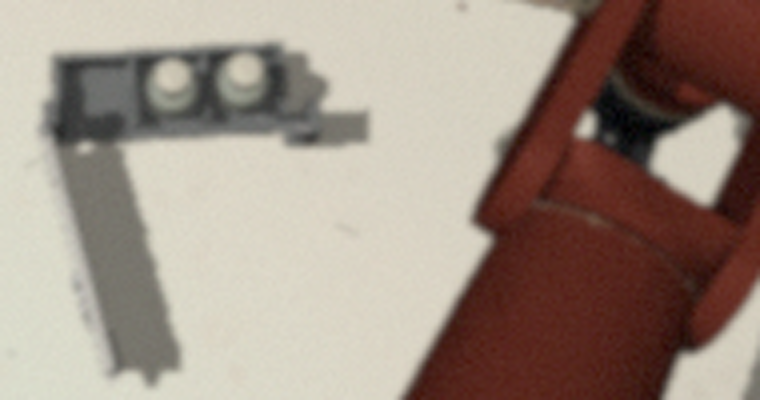

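```bash
python3 - <<'E'
from h import *
np.set_printoptions(precision=4,suppress=True)
print("left outer",onz("top",223.1,193,.032),"div left face",onz("top",243.3,193,.032),"right end?",onz("top",281,182,.032))
print("left inner top edge", onz("top",226.5,193,.032), "floor shadow edge",onz("top",229.8,193,.006))
c=[(.5995,.0196),(.6023,-.0308)]
im=grab_frame("scene"); g=cv2.cvtColor(im,cv2.COLOR_RGB2GRAY)
cv2.imwrite("pics/s3.png",cv2.resize(im[170:240,225:295,::-1],None,fx=8,fy=8,interpolation=cv2.INTER_CUBIC))
E
python3 -m pendant '[[[0,0,20],0,0],[[0,0,50],0,0],[[0,0,80],0,0],[[0,0,110],0,0],[[0,0,135],0,0],[[0,0,155],0,0],[[0,0,166],0,0],[[0,0,169],0,0],[[0,0,169],0,0]]' 40
```

```text
left outer [0.5951 0.1061 0.032 ] div left face [0.5963 0.0478 0.032 ] right end? [ 0.6311 -0.061   0.032 ]
left inner top edge [0.5953 0.0963 0.032 ] floor shadow edge [0.6003 0.088  0.006 ]
time: 3.08
tcp_pos: [0.5606, -0.2359, 0.0329]
ee_rot: [2.15, 2.289, 0.0]
wrist_force: [-0.0, -0.6, 1.3]
opening: 0.0852
grasp_force: 0.0
```

View pics/s3.png

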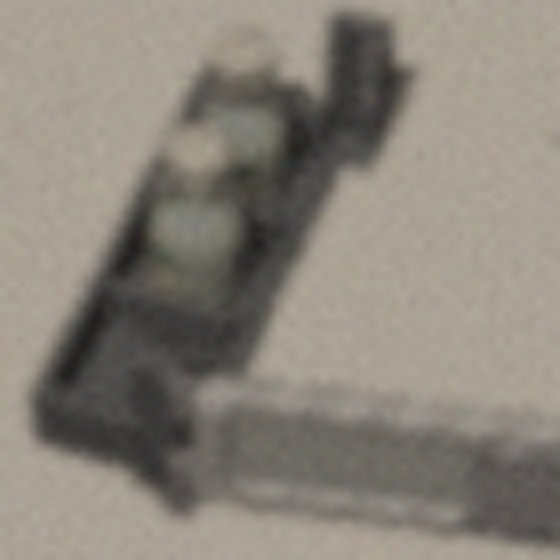

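Cell 1 works out to about (0.595, 0.072). Gripping now.

```bash
python3 -m pendant '[[[0,0,0],0,255],[[0,0,0],0,255],[[0,0,0],0,255],[[0,0,0],0,255],[[0,0,0],0,255],[[0,0,0],0,255],[[0,0,0],0,255]]' 40
python3 -m pendant '[[[0,0,-10],0,255],[[0,0,-30],0,255],[[0,0,-60],0,255],[[0,0,-90],0,255],[[0,0,-112],0,255],[[0,0,-120],0,255],[[0,0,-120],0,255]]' 40
python3 - <<'E'
from h import *
crop("scene",240,100,110,90,5,"pics/s4.png")
s=get_state();print(s['time'],s['tcp_pos'],s['ee_rot'],s['wrist_force'],s['opening'])
E
```

```text
time: 3.95
tcp_pos: [0.5608, -0.2359, 0.0332]
ee_rot: [2.149, 2.289, 0.001]
wrist_force: [1.2, -0.3, 5.1]
opening: 0.0371
grasp_force: 40.0
time: 4.82
tcp_pos: [0.56, -0.2356, 0.1524]
ee_rot: [2.15, 2.29, 0.0]
wrist_force: [0.1, -0.3, -3.6]
opening: 0.0368
grasp_force: 40.3
4.875 [ 0.55953133 -0.23534503  0.1513718 ] [-2.14940782e+00 -2.28911891e+00  5.85519434e-04] [ 0.36613756  0.11160434 -2.85108269] 0.037214327870112605
```

View pics/s4.png

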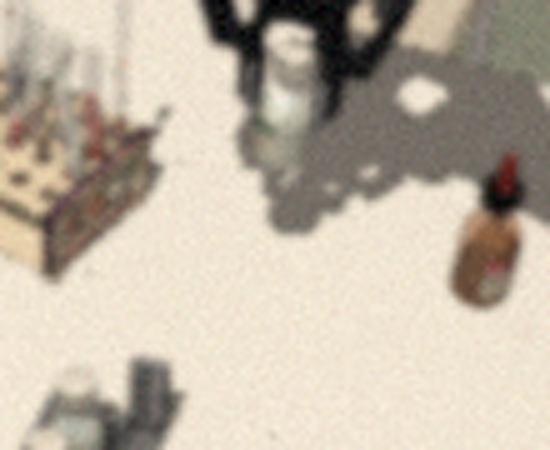

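The bottle is held upright between the fingers, with its cap at crop (290,40). Next I carry it over cell 1.

```bash
python3 - <<'E'
from h import *
print(onz("scene",240+290/5,100+38/5,.2))
E
python3 -m pendant '[[[15,3,0],0,255],[[45,8,0],0,255],[[80,14,0],0,255],[[120,21,0],0,255],[[160,28,0],0,255],[[200,35,0],0,255],[[240,42,0],0,255],[[270,48,0],0,255],[[292,52,0],0,255],[[302,54,0],0,255],[[305,54,0],0,255],[[305,54,0],0,255],[[305,54,0],0,255]]' 40
python3 - <<'E'
from h import *
np.set_printoptions(precision=4,suppress=True)
s=get_state();print(s['time'],s['tcp_pos'],s['ee_rot'],s['wrist_force'],s['opening'])
im=grab_frame("scene"); 
cv2.imwrite("pics/s5.png",cv2.resize(im[130:240,210:310,::-1],None,fx=5,fy=5,interpolation=cv2.INTER_CUBIC))
E
```

```text
[ 0.56266599 -0.24295991  0.2       ]
time: 6.5
tcp_pos: [0.5947, 0.0715, 0.1522]
ee_rot: [-2.151, -2.289, 0.0]
wrist_force: [-0.1, -1.3, -1.6]
opening: 0.037
grasp_force: 40.3
6.5 [0.5947 0.0715 0.1522] [-2.1515 -2.2892  0.0004] [-0.0589 -1.2836 -1.639 ] 0.037046053864428226
```

View pics/s5.png

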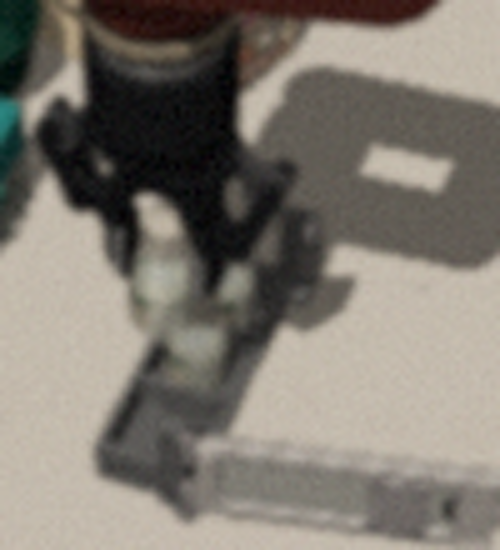

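```bash
python3 - <<'E'
from h import *
np.set_printoptions(precision=4,suppress=True,linewidth=200)
def proj(n,P):
    c=get_calibration(n); f=192/np.tan(np.radians(c['fovy']/2)); T=np.array(c['world_from_camera'])
    p=T[:3,:3].T@(np.array(P)-T[:3,3]); return np.round([c['cx']+f*p[0]/-p[2], c['cy']-f*p[1]/-p[2]],1)
for y in(.0715,.0645):
    print(y,[proj("scene",(.5947,y,z)) for z in(.201,.185,.15,.119)])
g=cv2.cvtColor(grab_frame("scene"),cv2.COLOR_RGB2GRAY)
for v in range(164,204,3): print(v,g[v,230:258])
E
```

```text
0.0715 [array([242.1, 172.5]), array([242.1, 176.7]), array([242.3, 185.5]), array([242.5, 193. ])]
0.0645 [array([243.3, 170.7]), array([243.3, 174.9]), array([243.5, 183.8]), array([243.6, 191.2])]
164 [84 79 53 27 14 20 16 13  8 15 10 14  5 23 13 16 16 14  5 17 17 19 21 19 15 16 26 28]
167 [20 24 21 19 16 17 11 20 30 33 33 20 20 16 15 10 16 15 11 18 16 20 13 16 36 68 86 81]
170 [ 18  13  10  17  16  19  65 130 167 176 166 147 110  84  48  29  19  17  13  11  19  10  15  12  33  65  88  86]
173 [ 63  27  21   8  15   3  21  70 134 165 170 177 173 169 153 111  57  31  18   6  20  15  11  16  27  30  59  65]
176 [134  81  62  71  60  28  21  49  89 126 158 171 176 169 167 145 101  59  31  19  16  16  13  25  20  21  22  25]
179 [140  89  66  78  63  29  26  61 102 120 123 132 126 123 117 110 104  90  66  36  22  19  12  26  12  12  17  20]
182 [173 141 110  89  61  43  61  97 122 140 155 158 145 139 142 137 131 114  97  75  58  30  13  21  26  46  61  64]
185 [190 183 178 158 126 105 106 127 146 162 172 176 170 165 161 159 146 125 101  80  63  38  22  24  73 121 144 146]
188 [181 189 188 189 179 153 121 115 144 169 174 175 172 164 152 146 133 110  92  85  67  47  49  82 115 137 137 133]
191 [186 189 189 183 177 154 125 109 109 125 139 150 146 131 118 107 100  86  77  75  74  72  69  74  73  71  77  85]
194 [188 183 186 186 188 175 156 133 129 134 140 135 130 122 121 125 114 102  97  97  96  90  93  95  98  84  75  80]
197 [189 187 187 185 190 190 187 180 176 153 129 115 107 116 135 146 146 143 147 144 151 145 144 134 113  82  53  44]
200 [185 188 185 185 187 185 184 176 149 110  69  49  43  74 105 127 137 139 145 146 141 138 130 118  95  68  48  51]
203 [186 188 185 186 189 183 164 129  94  60  49  62  84  93  99 102 106 115 115 118 114 108  99  90  70  59  62  80]
```

The measured cap (u≈242) matches the expected pose, so I descend, slowing for the last part.

```bash
python3 -m pendant '[[[0,0,10],0,255],[[0,0,30],0,255],[[0,0,50],0,255],[[0,0,68],0,255],[[0,0,80],0,255],[[0,0,86],0,255],[[0,0,91],0,255],[[0,0,95],0,255],[[0,0,98],0,255],[[0,0,98],0,255]]' 40
python3 -c "
from h import *
s=get_state();print(s['torque'],s['wrist_force'])"
```

```text
time: 7.85
tcp_pos: [0.5947, 0.0722, 0.0543]
ee_rot: [-2.15, -2.29, 0.0]
wrist_force: [-0.3, 0.6, -2.1]
opening: 0.0368
grasp_force: 40.3
[-0.02046529  0.01729211 -0.06570732] [-0.32175081  0.60807843 -2.05933935]
```

```bash
python3 -m pendant '[[[0,0,4],0,255],[[0,0,8],0,255],[[0,0,11],0,255],[[0,0,13],0,255],[[0,0,14],0,255],[[0,0,15],0,255],[[0,0,15],0,255]]' 40
```

```text
time: 8.72
tcp_pos: [0.5948, 0.0722, 0.0394]
ee_rot: [2.15, 2.29, 0.0]
wrist_force: [-1.0, -0.3, -2.1]
opening: 0.0372
grasp_force: 40.3
```

```bash
python3 -m pendant '[[[0,0,1],0,255],[[0,0,1.5],0,255],[[0,0,1.5],0,255]]' 40
```

```text
time: 9.1
tcp_pos: [0.595, 0.0722, 0.0391]
ee_rot: [2.15, 2.29, -0.0]
wrist_force: [-3.8, -0.1, 4.4]
opening: 0.0372
grasp_force: 40.9
```

```bash
python3 -m pendant '[[[0,0,1],0,130],[[0,0,0],0,110],[[0,0,0],0,90],[[0,0,0],0,90],[[0,0,0],0,90]]' 20
python3 -m pendant '[[[0,0,-5],0,90],[[0,0,-15],0,90],[[0,0,-35],0,90],[[0,0,-60],0,90],[[0,0,-90],0,90],[[0,0,-120],0,90],[[0,0,-140],0,90],[[0,0,-150],0,90],[[0,0,-150],0,90]]'
python3 - <<'E'
from h import *
crop("scene",210,140,110,110,5,"pics/s6.png")
E
```

```text
time: 9.72
tcp_pos: [0.5948, 0.0722, 0.0378]
ee_rot: [-2.15, -2.29, 0.0]
wrist_force: [-0.0, 0.3, 0.2]
opening: 0.0552
grasp_force: 0.0
time: 10.85
tcp_pos: [0.595, 0.0722, 0.1884]
ee_rot: [2.15, 2.29, 0.001]
wrist_force: [0.6, 0.7, 0.2]
opening: 0.0551
grasp_force: 0.0
```

View pics/s6.png

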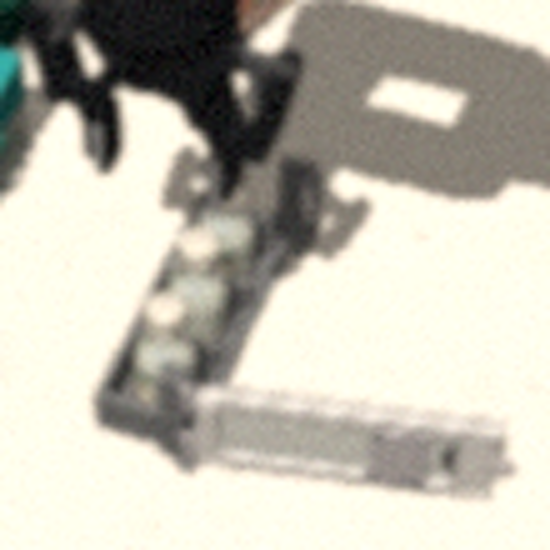

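All three bottles stand in their cells. The spare's cap is at (165,308) and stock A's at (200,245); B is partly behind the gripper. Now I move to the outer (left) side of the gate and work out the pushing arc.

```bash
python3 -m pendant '[[[5,-10,0],0,255],[[15,-35,0],0,255],[[27,-70,0],0,255],[[40,-110,0],0,255],[[54,-145,0],0,255],[[62,-163,10],0,255],[[64,-168,35],0,255],[[64,-168,75],0,255],[[64,-168,115],0,255],[[64,-168,140],0,255],[[64,-168,152],0,255],[[64,-168,153],0,255],[[64,-168,153],0,255]]'
python3 - <<'E'
from h import *
from scipy.spatial.transform import Rotation as Ro
s=get_state();R=Ro.from_rotvec(s['ee_rot']).as_matrix();p=np.array(s['tcp_pos']);print(s['time'],p,s['opening'])
H=np.array([.5535,.1004]);b=.065
for th in np.arange(1.5,-.01,-.1):
    a=-np.pi/2+b-th;d=np.array([np.cos(a),np.sin(a)]);n=np.array([np.cos(np.pi+b-th),np.sin(np.pi+b-th)])
    h=.011*abs(np.sin(th))+.015*abs(np.cos(th))
    q=H+.12*d+(.005+h)*n; t=R.T@np.r_[q-p[:2],0]*1000; print(round(th,2),q.round(4),t.round(0)[:2])
crop("top",210,165,130,110,4.5,"pics/t7.png")
E
```

```text
time: 12.52
tcp_pos: [0.4238, 0.1256, 0.0358]
ee_rot: [2.15, 2.29, 0.002]
wrist_force: [0.2, -0.4, 0.7]
opening: -0.0001
grasp_force: 0.0
12.525 [0.42382076 0.12564142 0.03580878] -0.0001469565010954026
1.5 [0.4323 0.101 ] [-25.   7.]
1.4 [0.4325 0.0902] [-36.   6.]
1.3 [0.4337 0.0794] [-47.   7.]
1.2 [0.436  0.0685] [-58.   9.]
1.1 [0.4393 0.0577] [-69.  11.]
1.0 [0.4437 0.0471] [-80.  15.]
0.9 [0.4491 0.0369] [-90.  20.]
0.8 [0.4557 0.027 ] [-100.   26.]
0.7 [0.4634 0.0178] [-110.   33.]
0.6 [0.472  0.0092] [-119.   41.]
0.5 [0.4817 0.0015] [-128.   50.]
0.4 [ 0.4922 -0.0053] [-135.   60.]
0.3 [ 0.5036 -0.011 ] [-141.   71.]
0.2 [ 0.5157 -0.0156] [-147.   83.]
0.1 [ 0.5283 -0.0188] [-151.   95.]
-0.0 [ 0.5413 -0.0206] [-153.  108.]
```

View pics/t7.png

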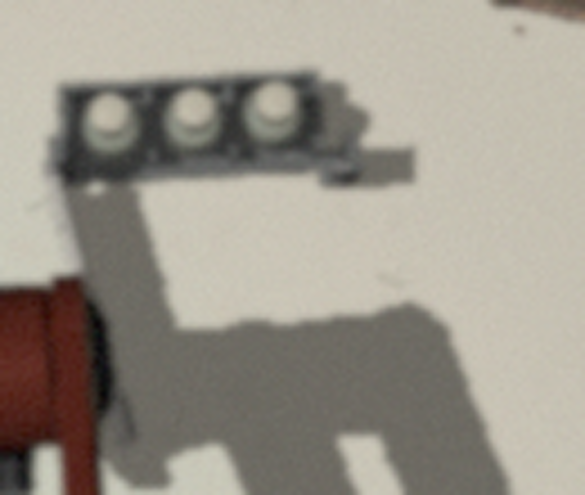

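The top view shows all three caps in line in their cells, at (110,112), (193,105) and (277,98). I push the gate along the arc to about 0.2 rad.

```bash
python3 -m pendant '[[[-15,7,0],0,255],[[-25,7,0],0,255],[[-36,6,0],0,255],[[-44,7,0],0,255],[[-51,8,0],0,255],[[-58,9,0],0,255],[[-69,11,0],0,255],[[-80,15,0],0,255],[[-90,20,0],0,255],[[-100,26,0],0,255],[[-110,33,0],0,255],[[-119,41,0],0,255],[[-128,50,0],0,255],[[-135,60,0],0,255],[[-141,71,0],0,255],[[-144,77,0],0,255],[[-147,83,0],0,255],[[-147,83,0],0,255]]'
python3 - <<'E'
from h import *
s=get_state();print(s['time'],s['tcp_pos'],s['wrist_force'])
crop("scene",210,130,130,110,5,"pics/s8.png")
E
```

```text
time: 14.82
tcp_pos: [0.5155, -0.0161, 0.0348]
ee_rot: [2.15, 2.29, -0.0]
wrist_force: [-0.1, -0.2, -0.1]
opening: -0.0002
grasp_force: 0.0
14.825 [ 0.51546483 -0.01613968  0.03479408] [-0.10119737 -0.22852673 -0.0716402 ]
```

View pics/s8.png

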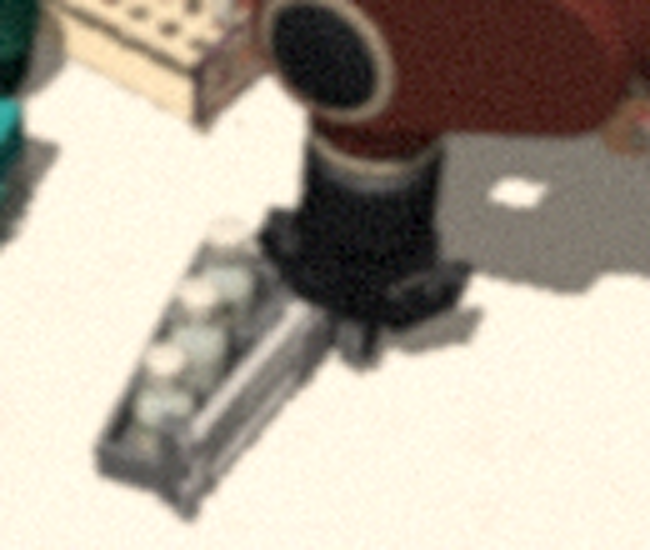

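The gate has followed the finger, with its frame from (190,480) to (310,320). I creep on, watching the force.

```bash
python3 -m pendant '[[[-1,3,0],0,255],[[-2,6,0],0,255],[[-3,9,0],0,255],[[-4,12,0],0,255],[[-4,14,0],0,255],[[-5,16,0],0,255],[[-5,18,0],0,255],[[-5,18,0],0,255]]'
python3 -m pendant '[[[0,2,0],0,255],[[0,4,0],0,255],[[0,4,0],0,255]]'
```

```text
time: 15.88
tcp_pos: [0.5336, -0.0199, 0.0348]
ee_rot: [2.15, 2.29, 0.0]
wrist_force: [0.2, -0.5, -0.7]
opening: -0.0
grasp_force: 0.0
time: 16.25
tcp_pos: [0.5376, -0.0196, 0.0348]
ee_rot: [2.15, 2.29, 0.0]
wrist_force: [-0.9, -0.3, 0.4]
opening: -0.0004
grasp_force: 0.0
```

```bash
for i in 1; do python3 -m pendant '[[[0,1,0],0,255],[[0,2,0],0,255],[[0,2,0],0,255]]' | grep -E 'tcp_pos|wrist'; python3 -m pendant '[[[0,1,0],0,255],[[0,2,0],0,255],[[0,2,0],0,255]]'| grep -E 'tcp_pos|wrist'; python3 -m pendant '[[[0,1,0],0,255],[[0,2,0],0,255],[[0,2,0],0,255]]'| grep -E 'tcp_pos|wrist'; done
```

```text
tcp_pos: [0.5395, -0.0195, 0.0348]
wrist_force: [-0.1, -0.4, -0.0]
tcp_pos: [0.5404, -0.0194, 0.0346]
wrist_force: [-5.5, 0.2, 3.1]
tcp_pos: [0.5418, -0.0194, 0.0345]
wrist_force: [-8.8, -2.2, 5.8]
```

The bevel is on the strike; I keep pushing.

```bash
python3 -m pendant '[[[0,1,0],0,255],[[0,2,0],0,255],[[0,2,0],0,255]]' | grep -E 'tcp_pos|wrist'; python3 -m pendant '[[[0,1,0],0,255],[[0,2,0],0,255],[[0,2,0],0,255]]'| grep -E 'tcp_pos|wrist'; python3 -m pendant '[[[0,1,0],0,255],[[0,2,0],0,255],[[0,2,0],0,255]]'| grep -E 'tcp_pos|wrist'
```

```text
tcp_pos: [0.5444, -0.0194, 0.0347]
wrist_force: [-4.6, -1.7, 1.9]
tcp_pos: [0.5478, -0.0189, 0.0349]
wrist_force: [-0.3, 0.3, 0.3]
tcp_pos: [0.5495, -0.0188, 0.0348]
wrist_force: [-0.9, -0.5, 1.2]
```

```bash
python3 -m pendant '[[[0,1,0],0,255],[[0,2,0],0,255],[[0,2,0],0,255]]' | grep -E 'tcp_pos|wrist'; python3 -m pendant '[[[0,1,0],0,255],[[0,2,0],0,255],[[0,2,0],0,255]]'| grep -E 'tcp_pos|wrist'
```

```text
tcp_pos: [0.5501, -0.0188, 0.0346]
wrist_force: [-6.4, -0.2, 4.5]
tcp_pos: [0.5501, -0.0188, 0.0344]
wrist_force: [-14.6, -1.5, 10.1]
```

There is a firm stop 10 mm past the first contact with the strike, which means the gate is shut and latched. I retreat and check.

```bash
python3 -m pendant '[[[0,-5,0],0,255],[[0,-20,0],0,255],[[0,-45,0],0,255],[[0,-60,-20],0,255],[[0,-60,-60],0,255],[[0,-60,-110],0,255],[[-20,-60,-150],0,255],[[-60,-60,-170],0,255],[[-110,-60,-170],0,255],[[-160,-60,-170],0,255],[[-200,-60,-170],0,255],[[-220,-60,-170],0,255],[[-220,-60,-170],0,255]]'
python3 - <<'E'
from h import *
a=grab_frame("scene")[125:230,215:305,::-1];b=grab_frame("top")[170:220,210:310,::-1]
a=cv2.resize(a,None,fx=4.2,fy=4.2,interpolation=2);b=cv2.resize(b,None,fx=4,fy=4,interpolation=2)
o=np.zeros((a.shape[0],a.shape[1]+b.shape[1],3),np.uint8);o[:,:a.shape[1]]=a;o[:b.shape[0],a.shape[1]:]=b
cv2.imwrite("pics/end.png",cv2.convertScaleAbs(o,alpha=1.3))
E
```

```text
time: 20.88
tcp_pos: [0.507, -0.2422, 0.2045]
ee_rot: [-2.152, -2.288, -0.001]
wrist_force: [0.3, 0.0, 0.1]
opening: 0.0
grasp_force: 0.0
```

View pics/end.png

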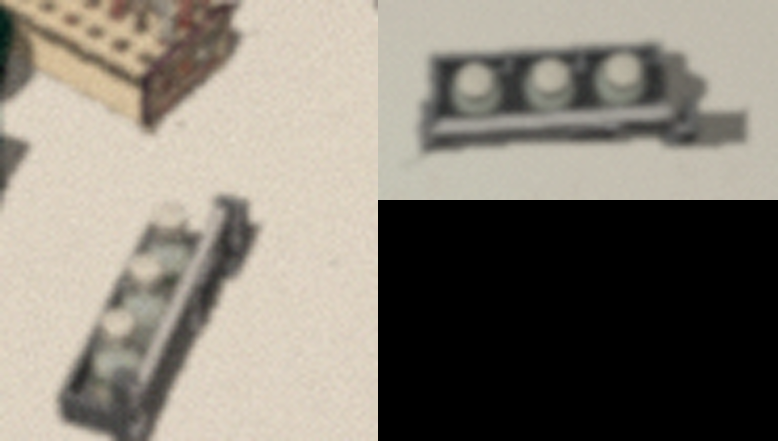

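The gate lies shut across the front, parallel to the carrier, with all three bottles upright and the arm clear.

```bash
python3 -c "
from cell import *
print(finish_job())"
```

```text
the job is handed in; nothing more can be done
None
```

I stood the spare bottle upright in the empty left cell, pushed the gate shut over the strike to a firm stop with the latch apparently engaged, and handed the job in after about 21 s; no verdict came back.

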